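# Shut and lock the bead locker with its quarter-turn stud

## Robot

A 6-joint arm with a two-finger parallel gripper is mounted at the origin on the work surface. World frame = base frame: x ahead of the robot, y to its left, z up, the work surface at z = 0. Lengths are in mm, angles in rad, forces in N, time in s.
With the tool pointing down it reaches from about 400 to 925 mm from the base axis. Payload 12.5 kg.
Tool frame: the origin (TCP) lies on the mounting face of the last link; the fingertips stand 190 mm ahead of it and the grasp point (between the pads) lies 171 mm ahead of it; x points along the fingers, y is the direction in which the jaws open and shut, and the axes are right-handed (so a half turn about x gives the same grasp; the last joint's range is limited). The gripper opens to 95 mm and grips with 3 to 60 N. Pads are 20 mm wide; open, the fingers measure 119 mm over their backs; the gripper's body (75 mm by 180 mm) begins 59 mm behind the grasp point.
Start: joints at [-1.329, 0.491, 1.559, -0, 1.092, -0.106], TCP at [213.038, -587.571, 404.761] pointing down, gripper open.
Joint ranges: [-3.1, 3.1], [-0.84, 2.19], [0.05, 2.79], [-1.13, 4.28], [0.06, 2.93], [-2.69, 2.69]. Speed limits (rad/s): [2.22, 2.22, 2.79, 3.14, 3.14, 3.14].

## Interface

Orientations are given as [roll, pitch, yaw] about the fixed x, y, z axes, in that order (R = Rz(yaw) Ry(pitch) Rx(roll)).
In Python, from cell import env, eyes gives the robot as it stands. The module is installed in compiled form; this text tells all that it offers.
- The arm moves only by the tool jog_arm, never from a script. Its argument "deltas" is one flat list of numbers, 7 for each row, row after row: the shift along the tool's x, y, z in mm, then the turn, a rotation vector about the tool's x, y, z in rad, then the opening, from 0 (shut) to 1 (fully open). A call has 1 to 10 rows; each row shifts and turns the pose as measured when the row begins, along the tool's axes as they then stand; what a row does not reach is not made up. A row lasts 1/8 s, in which the tool goes at most 62.5 mm and 10.7 degrees, less where a joint would pass 70% of its speed; a pose out of reach is approached as far as the arm can. A call is refused whole if a number of a shift passes 62.5 or a number of a turn 0.188, either way. A call with a gripper value outside its range is refused whole. The fingers move at their own pace and stop on an object; the grip force is fixed at half the most. Time passes only in rows, so rows that do not move let the fingers close. It gives the time, the measured TCP pose, the force and the opening at its end, in the units of the state.
- env.state(): the state, without advancing time (a new reading comes with each control period).
- eyes.read_camera(name): name is "scene" or "side" or "wrist"; returns a dict with "image" (420x560x3 uint8, red, green, blue), "fovy" (degrees; the focal length in pixels is half the picture's height over the tangent of half this angle, whatever the lens; pixels are square), "cx", "cy" (the principal point, pixels), "world_from_camera" (4x4, takes a point from camera to world coordinates). Camera axes: x right, y up, looking along -z (the intrinsics and any distortion apply to the point x, -y, -z); pixel columns grow to the right and rows downward; lengths in mm; the calibration is good to about 2 mm. A picture is of the moment at which its call begins. There is no depth.
- env.job_done(): hands the job in, once; it reports no verdict.
The state is a dict: "t": time; "joints": joint angles; "qvel": joint speeds; "tau": joint torques, N m; "eef_pos": TCP position; "tcp_rot": TCP orientation; "ft_force": force on the tool from outside, world axes, zero at the start; "moment": the same for the moment, N m; "opening": opening from 0.0 (shut) to 1.0 (fully open).
Only numpy, scipy, OpenCV 4.12 (cv2) and the standard library are available. Lean on these libraries where they do the work, as an engineer would, in place of code of your own. Each camera call takes 0.05 s, during which the arm holds its last target.

## Task

Slide the bead locker's cover fully shut. Then take the stud whose colour matches the painted end of the cover (blue) from the stand, line its blade up with the slot, push it in until its flange sits flat on the cover, turn it clockwise a quarter turn to its stop so that it locks, and let go. Leave the orange stud, the cup, the flask and the hammer where they are.

Things in the scene. Friction and masses are not known exactly. Their poses are not given: they have to be found in the camera images.
- locker: grey steel box fixed to the counter, 120 (x) x 240 (y) x 62 mm high (the side rails along its long edges are the highest part of it). Origin: centre of its underside; x across its width, y along its length, z up. The open well with four small porcelain cups lies in the middle; the fastener pocket lies at the +y end.
- cover (a joint): opening of the locker's sliding cover (m): 0 = fully shut, up to 0.10 = open. It opens along the locker's +y and shuts along -y; friction about 2 N, and it stays where left. The cover is a steel plate 96 x 180 x 5 mm, its top 60 mm above the counter; its +y end is painted blue and has the slot.
- cover_grip (a point): point in the cover's black pull, moves with the cover, 80 mm above the counter. The pull is an upright bar 60 mm long along the locker's x, 12 mm thick along the locker's y, from 60 to 92 mm above the counter; the point is in the middle of its length and thickness.
- keyway (a point): fixed point of the locker: where the slot's centre lies when the cover is shut, at the cover's top (60 mm up). Locker axes: the slot runs along x. The pocket below is 35 mm deep, with stops that let the blade turn from the slot direction only clockwise seen from above, by 90 degrees (a few degrees of play).
- blue_stud: loose blue quarter-turn stud, about 70 g, upright in one of the stand's holes. Origin: centre of the underside of its round flange (42 mm across, 4 mm thick); z up. On the flange stands a wing bar 34 mm long (along its x), 12 mm thick (along y), from 4 to 32 mm above the origin. Home, its flange lies flat on the cover, the origin at keyway; locked, its x lies along the locker's y.
- orange_stud: the same stud in orange, in the other hole; it is not for this locker and stays.
- stand: dark wooden block fixed to the counter, 80 (x) x 180 (y) x 40 mm high, origin at the centre of its underside, with a 31 mm square hole 30 mm deep at y = -50 mm and at y = +50 mm. A stud hangs in each hole with its flange on the block's top.
- cup: white porcelain parting cup, 60 mm across, 40 mm high, origin at the centre of its underside; a bystander.
- flask: glass parting flask with a long neck, 68 mm across, 150 mm high, origin at the centre of its underside; a bystander.
- hammer: small steel hammer with wooden handle, 200 mm long, lying on the counter; a bystander.
- cover_slot (a point): centre of the slot in the cover's blue end, at the cover's top; moves with the cover. The slot is 30 mm long along the locker's x and 11.5 mm wide along y. Only with the cover shut does it lie over the matching slot of the locker beneath (at keyway).
- blue_blade (a point): lowest point of the blue stud, 23.5 mm below its origin. Its shank (8 mm round) reaches 11.5 mm down; below is a blade 26 mm long (along the stud's x, parallel to the wing bar) and 8 mm thick with rounded lower edge. It passes the slot only with the stud's x along the locker's x (either way round: a half turn is the same), with about 2 mm play each side.
Mind the look-alikes: they are no part of the job. Several things have the shape of the blue_stud; the one meant has the colours described above.

How it is judged:
By the outcome, as a careful person would: the job done as asked, in the order asked, and still so for the second after the job is handed in, with the robot touching nothing.
It also fails if it takes over 56 s, if anything falls off the work surface, if the arm or the gripper's body presses on something with over 40 N, if the wrist force passes 120 N, or if a joint passes its speed limit or range.

## Working session

There is one attempt and no reset: what is moved stays moved. The work goes in short steps, Python scripts to look and compute and a tool call to move; the robot and the scene stay as the last step left them, time stands still between calls to the robot, and variables do not carry over. Pictures are saved under pics/ and viewed, and the job is handed in when it is done.

Besides the shell and the picture viewer there is one more tool, called after "Request:" in YAML: its name, and indented under it one key for each argument. jog_arm: Moves the arm, as the interface text tells. Its arguments: {"type":"object","properties":{"deltas":{"type":"array","items":{"type":"number"}}},"required":["deltas"]}

```bash
mkdir -p pics; ls
python3 - <<'E'
from cell import env, eyes
import cv2, numpy as np
print(env.state())
for n in ["scene","side","wrist"]:
    c=eyes.read_camera(n)
    cv2.imwrite(f"pics/{n}0.png",c["image"][:,:,::-1])
    print(n,{k:(v if k!='image' else v.shape) for k,v in c.items()})
E
```

```text
pics
{'t': 0.0, 'joints': array([-1.32857444e+00,  4.91585919e-01,  1.55944566e+00, -1.18508775e-06,
        1.09170750e+00, -1.05579656e-01]), 'qvel': array([-0.00128715, -0.00071792,  0.0009141 ,  0.00071315, -0.00018158,
        0.00072676]), 'tau': array([-1.25254686e-03, -6.12647796e+01, -2.58185077e+01,  6.91811275e-02,
        4.82342835e-02, -9.47734861e-05]), 'eef_pos': array([ 213.0465959 , -587.53925178,  404.14655539]), 'tcp_rot': array([-1.67545919,  1.5696499 ,  1.81393555]), 'ft_force': array([0.79291558, 0.04169816, 0.19047637]), 'moment': array([-0.03001916, -0.0581116 , -0.0555061 ]), 'opening': 1.0042520844419744}
scene {'image': (420, 560, 3), 'fovy': 57.16956605763803, 'cx': 277.7094263006182, 'cy': 211.47247093738912, 'world_from_camera': array([[ 9.23801871e-02, -6.51507515e-01,  7.52996586e-01,
         1.22411247e+03],
       [ 9.95459960e-01,  4.30209046e-02, -8.49038839e-02,
        -1.53859998e+02],
       [ 2.29209241e-02,  7.57421388e-01,  6.52523924e-01,
         6.04833339e+02],
       [ 0.00000000e+00,  0.00000000e+00,  0.00000000e+00,
         1.0000
[... 254 characters left out ...]
.99203386e-01,  6.23333593e-01,
         6.45810068e+02],
       [-2.07014716e-02,  8.51917897e-01,  5.23266037e-01,
         6.84171240e+02],
       [ 0.00000000e+00,  0.00000000e+00,  0.00000000e+00,
         1.00000000e+00]])}
wrist {'image': (420, 560, 3), 'fovy': 71.92825423650588, 'cx': 281.0742970165807, 'cy': 207.3012380513633, 'world_from_camera': array([[ 3.41674062e-01,  9.08664644e-01,  2.39973748e-01,
         2.79397909e+02],
       [-9.39818477e-01,  3.30417364e-01,  8.69804323e-02,
        -5.62229235e+02],
       [-2.55449627e-04, -2.55250720e-01,  9.66874865e-01,
         3.84691918e+02],
       [ 0.00000000e+00,  0.00000000e+00,  0.00000000e+00,
         1.00000000e+00]])}
```

View pics/scene0.png

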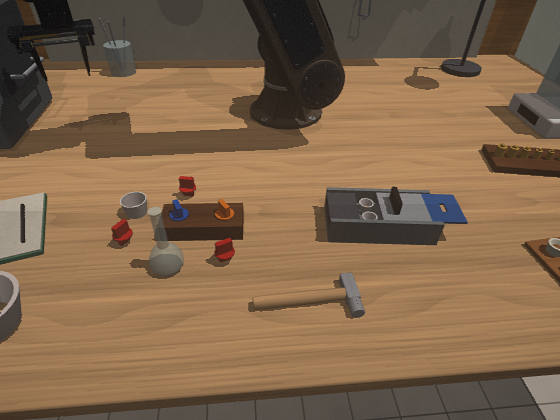

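View pics/side0.png

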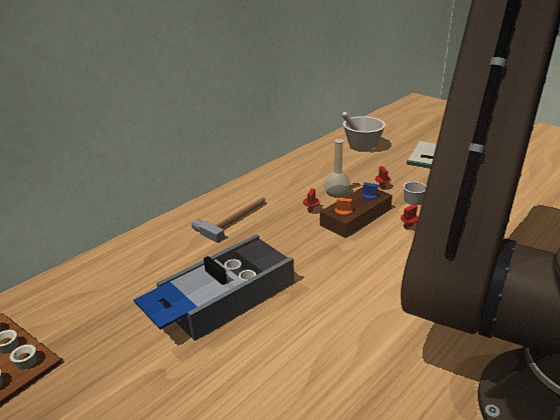

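View pics/wrist0.png

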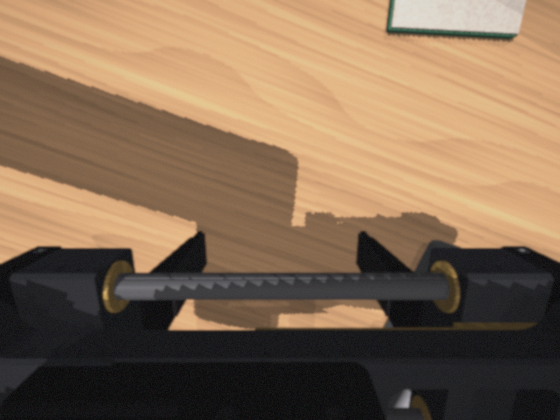

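The scene shows the locker at about (385,215) with its cover open to the right, and its blue end at (445,208). The stand is at (203,222), with the blue stud at (178,210) and the orange one at (224,210). The red look-alikes lie on the counter at (187,186), (122,232) and (225,250).

```bash
cat > h.py <<'E'
import numpy as np, cv2
from cell import env, eyes
def cam(n): return eyes.read_camera(n)
def f(c): return 210/np.tan(np.radians(c["fovy"]/2))
def ray(c,u,v):
    F=f(c); d=np.array([(u-c["cx"])/F,-(v-c["cy"])/F,-1.])
    M=c["world_from_camera"]; return M[:3,3],M[:3,:3]@d
def plane(c,u,v,z):
    o,d=ray(c,u,v); return o+d*(z-o[2])/d[2]
def proj(c,p):
    M=c["world_from_camera"]; q=M[:3,:3].T@(np.asarray(p,float)-M[:3,3]); F=f(c)
    return c["cx"]+F*q[0]/-q[2], c["cy"]-F*q[1]/-q[2]
def crop(c,u0,u1,v0,v1,k,name):
    im=c["image"][v0:v1,u0:u1,::-1]
    cv2.imwrite("pics/"+name,cv2.resize(im,None,fx=k,fy=k,interpolation=cv2.INTER_CUBIC))
def blobs(c,h0,h1,s=100,v=40,amin=15):
    hsv=cv2.cvtColor(c["image"],cv2.COLOR_RGB2HSV)
    m=cv2.inRange(hsv,(h0,s,v),(h1,255,255))
    n,l,st,ce=cv2.connectedComponentsWithStats(m)
    return m,[(i,st[i].tolist(),ce[i].round(1).tolist()) for i in range(1,n) if st[i][4]>=amin],l
E
python3 - <<'E'
from h import *
a=cam("scene");b=cam("side")
crop(a,300,480,170,260,4,"a_lock.png");crop(a,105,255,165,285,5,"a_stand.png")
crop(b,125,305,225,345,4,"b_lock.png");crop(b,290,430,130,250,5,"b_stand.png")
for n,c in(("scene",a),("side",b)):
    for nm,h in (("blue",(105,125)),("orange",(8,17))):
        m,B,l=blobs(c,*h,s=170,v=60)
        for x in B: 
            if nm=="blue" or x[1][4]<600: print(n,nm,x)
E
```

```text
scene orange (6, [215, 199, 19, 21, 234], [224.0, 210.9])
side blue (1, [364, 183, 13, 3, 22], [369.7, 184.0])
side blue (6, [134, 282, 62, 46, 1439], [164.3, 304.1])
side orange (11, [335, 197, 18, 19, 262], [343.5, 206.0])
side orange (53, [0, 313, 4, 8, 16], [1.0, 316.1])
side orange (54, [1, 316, 59, 55, 357], [32.2, 343.5])
side orange (55, [1, 338, 9, 6, 23], [4.9, 340.0])
side orange (56, [0, 353, 41, 48, 431], [14.2, 375.2])
side orange (57, [19, 353, 9, 6, 25], [22.6, 355.5])
```

View pics/a_lock.png

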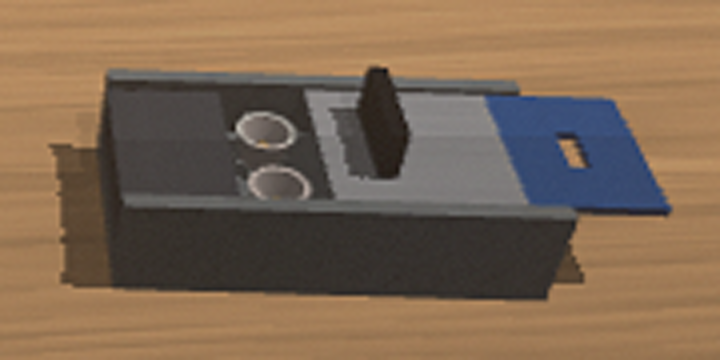

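View pics/a_stand.png

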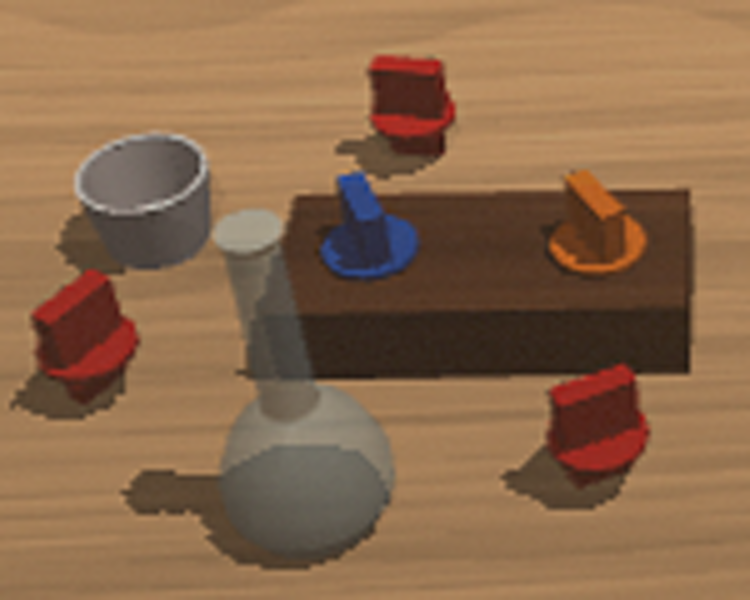

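View pics/b_lock.png

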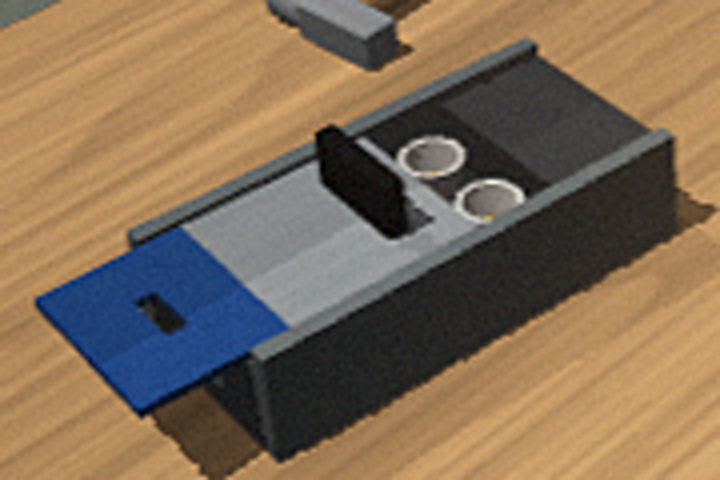

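View pics/b_stand.png

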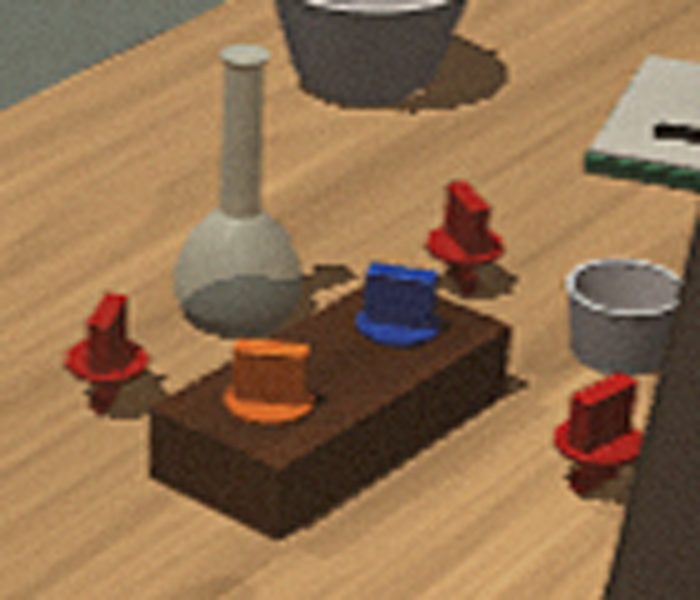

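Run:
```python
from h import *
a=cam("scene");b=cam("side")
A=lambda x,y:(300+x/4-.4,170+y/4-.4); B=lambda x,y:(125+x/4-.4,225+y/4-.4)
S=lambda x,y:(105+x/5-.4,165+y/5-.4); T=lambda x,y:(290+x/5-.4,130+y/5-.4)
def show(nm,c,pts,z,fn):
    P=[plane(c,*fn(*p),z)[:2].round(1) for p in pts]; print(nm,*P)
    return P
show("scene rails far-,far+,near-,near+",a,[(108,70),(517,82),(122,207),(577,219)],62,A)
show("side rails  ",b,[(672,132),(268,357),(530,42),(130,233)],62,B)
show("blue scene end corners: far near; seam far near",a,[(613,99),(668,208),(487,96),(527,205)],60,A)
show("blue side ",b,[(140,408),(38,300),(290,327),(185,228)],60,B)
show("slot a",a,[(556,134),(578,133),(590,167),(568,167)],60,A)
show("slot b",b,[(135,301),(153,294),(187,326),(170,333)],60,B)
show("pull top a",a,[(368,68),(386,68),(408,130),(392,138)],92,A)
show("pull top b",b,[(318,133),(333,125),(412,185),(398,195)],92,B)
for n,c in(("a",a),("b",b)):
    m,Bl,l=blobs(c,100,130,s=120,v=35,amin=60)
    for i,st,ce in Bl: print(n,st,ce)
show("stud top a",a,[(338,177),(362,173),(383,215),(361,222)],72,S)
show("stud top b",b,[(366,272),(372,263),(439,271),(435,280)],72,T)
show("flange a l,r,t?,b",a,[(321,243),(419,243),(370,277)],43,S)
show("flange b",b,[(355,323),(440,325),(397,345)],43,T)
show("orange top a",a,[(565,175),(590,172),(624,212),(600,218)],72,S)
show("orange top b",b,[(235,350),(240,341),(313,346),(308,356)],72,T)
show("stand top a",a,[(290,197),(690,191),(690,312),(250,308)],40,S)
show("stand top b",b,[(150,410),(278,468),(510,328),(375,285)],40,T)
```

```text
scene rails far-,far+,near-,near+ [518.2  39.1] [544.7 277.2] [636.7  24. ] [662.2 262.7]
side rails   [519.4  35.2] [543.9 271.6] [630.7  25.3] [660.6 261.2]
blue scene end corners: far near; seam far near [561.5 328.9] [655.  317.2] [554.1 255.9] [647.6 241.9]
blue side  [562.3 326.2] [655.  315.8] [553.7 251.7] [646.1 240.5]
slot a [590.5 282.2] [590.5 295.1] [619.6 289.4] [618.7 277.1]
slot b [620.8 287.1] [618.6 278.8] [589.2 281.7] [591.2 289.4]
pull top a [564.5 174.2] [565.1 184.4] [619.3 178.3] [625.3 167.5]
pull top b [620.4 175.9] [619.9 167.1] [556.1 173.3] [555.4 182.5]
a [422, 194, 45, 28, 817] [443.4, 207.9]
a [170, 208, 18, 12, 71] [181.0, 214.4]
b [134, 282, 63, 46, 1512] [164.6, 304.1]
stud top a [ 556.1 -309.9] [ 554.  -299.9] [ 583.2 -288.1] [ 587.2 -296.9]
stud top b [ 580.8 -290.8] [ 583.9 -300.2] [ 554.1 -314.6] [ 550.4 -305.7]
flange a l,r,t?,b [ 565.8 -320.6] [ 568.6 -277.9] [ 589.8 -297. ]
flange b [ 583.9 -288.4] [ 550.7 -313.9] [ 555.6 -284. ]
orange top a [ 561. -212.] [ 559.6 -201.2] [ 587.8 -186.3] [ 591.1 -196.5]
orange top b [ 583.2 -189.4] [ 586.6 -197.6] [ 557.7 -215.9] [ 554. -207.]
stand top a [ 529.1 -339.2] [ 536.6 -158.1] [ 618.  -160.1] [ 602.8 -346.3]
stand top b [ 612.2 -162.7] [ 535.7 -161.6] [ 525.4 -338.2] [ 601.9 -331.3]
```

```bash
cat >> h.py <<'E'
from scipy.spatial.transform import Rotation as Ro
def Rdown(yaw):  # tool x down, tool y at yaw in world
    y=np.array([np.cos(yaw),np.sin(yaw),0]);x=np.array([0,0,-1.]);return np.column_stack([x,y,np.cross(x,y)])
def now():
    s=env.state(); return s,np.array(s["eef_pos"]),Ro.from_euler("xyz",s["tcp_rot"]).as_matrix()
def yawdeg(R): return np.degrees(np.arctan2(R[1,1],R[0,1]))
def status():
    s,p,R=now(); print("t",round(s["t"],2),"p",p.round(1),"yaw",yawdeg(R).round(2),"tilt",np.degrees(np.arccos(-R[2,0])).round(2),"F",np.round(s["ft_force"],1),"M",np.round(s["moment"],2),"open",round(s["opening"],3),"q",np.round(s["joints"],2))
def plan(target,yaw_deg,n,grip,turndir=0,dec=0):
    """n equal rows to target TCP pos & yaw (deg) ; turndir forces sense of yaw"""
    s,p,R=now(); Rt=Rdown(np.radians(yaw_deg)); y0=yawdeg(R); dy=(yaw_deg-y0+180)%360-180
    if turndir>0 and dy<0: dy+=360
    if turndir<0 and dy>0: dy-=360
    out=[]
    Rc=R;pc=p
    for k in range(1,n+1):
        Rk=Rdown(np.radians(y0+dy*k/n)); pk=p+(np.asarray(target)-p)*k/n
        d=Rc.T@(pk-pc); r=Ro.from_matrix(Rc.T@Rk).as_rotvec()
        out+=[*(d.round(dec)+0.),*(r.round(3)+0.),grip]; Rc,pc=Rk,pk
    print("dyaw",round(dy,1),"max",np.abs(np.array(out).reshape(-1,7)).max(0))
    print([float(x) if x!=int(x) else int(x) for x in out])
E
python3 - <<'E'
from h import *
status()
a=cam("scene");b=cam("side")
S=lambda x,y:(105+x/5-.4,165+y/5-.4); T=lambda x,y:(290+x/5-.4,130+y/5-.4)
print("flask top",plane(a,*S(248,232),150),plane(b,*T(245,55),150))
print("cup rim",plane(a,*S(143,172),40),plane(b,*T(627,285),40))
print("deck edge",plane(a,300+220/4,170+95/4,55),plane(a,300+243/4,170+205/4,55))
w=cam("wrist"); s,p,R=now(); print("wrist cam in tool",R.T@(w["world_from_camera"][:3,3]-p)); print(R.T@w["world_from_camera"][:3,:3])
E
```

```text
t 0.35 p [ 213.1 -587.6  404.6] yaw -70.07 tilt 0.01 F [ 0.3  0.1 -0. ] M [0.03 0.06 0.01] open 1.002 q [-1.33  0.49  1.56 -0.    1.09 -0.11]
flask top [ 683.37146499 -315.4130278   150.        ] [ 680.00309865 -318.74918531  150.        ]
cup rim [ 506.57221474 -408.45881415   40.        ] [ 504.1110167  -413.75601461   40.        ]
deck edge [538.56432982 103.08741121  55.        ] [633.24475365  92.10877886  55.        ]
wrist cam in tool [ 19.59565001  -1.16880947 -71.03155687]
[[-6.07207716e-04  2.55334252e-01 -9.66852652e-01]
 [ 9.99999409e-01 -7.16403602e-04 -8.17218356e-04]
 [-9.01320561e-04 -9.66852578e-01 -2.55333666e-01]]
```

```bash
python3 -c "
from h import *
plan((560,-250,405),0,10,0)"
```

```text
dyaw 70.1 max [ 0.    30.    48.     0.122  0.     0.     0.   ]
[0, -20, -44, -0.122, 0, 0, 0, 0, -14, -46, -0.122, 0, 0, 0, 0, -9, -48, -0.122, 0, 0, 0, 0, -3, -48, -0.122, 0, 0, 0, 0, 3, -48, -0.122, 0, 0, 0, 0, 9, -48, -0.122, 0, 0, 0, 0, 15, -46, -0.122, 0, 0, 0, 0, 20, -44, -0.122, 0, 0, 0, 0, 25, -41, -0.122, 0, 0, 0, 0, 30, -38, -0.122, 0, 0, 0]
```

Request:
jog_arm:
  deltas: [0,-20,-44,-0.122,0,0,0,0,-14,-46,-0.122,0,0,0,0,-9,-48,-0.122,0,0,0,0,-3,-48,-0.122,0,0,0,0,3,-48,-0.122,0,0,0,0,9,-48,-0.122,0,0,0,0,15,-46,-0.122,0,0,0,0,20,-44,-0.122,0,0,0,0,25,-41,-0.122,0,0,0,0,30,-38,-0.122,0,0,0]

```text
t: 1.75
eef_pos: [561.9, -236.2, 405.1]
tcp_rot: [0.639, 1.568, -0.901]
ft_force: [-0.4, -1.8, -0.5]
opening: 0.022
```

```bash
python3 -c "
from h import *
status()
plan((597,216,340),83.6,10,0)"
```

```text
t 1.75 p [ 561.9 -236.2  405.1] yaw 1.76 tilt 0.16 F [-0.4 -1.8 -0.5] M [-0.07 -0.11  0.04] open 0.022 q [-0.51  0.47  1.6  -0.    1.07 -0.54]
dyaw 81.8 max [7.00e+00 4.50e+01 4.50e+01 1.43e-01 2.00e-03 1.00e-03 0.00e+00]
[6, 5, -45, -0.143, 0.002, -0.001, 0, 7, 11, -44, -0.143, 0, 0, 0, 7, 17, -42, -0.143, 0, 0, 0, 7, 23, -39, -0.143, 0, 0, 0, 7, 29, -35, -0.143, 0, 0, 0, 7, 33, -31, -0.143, 0, 0, 0, 7, 37, -26, -0.143, 0, 0, 0, 7, 41, -20, -0.143, 0, 0, 0, 7, 43, -14, -0.143, 0, 0, 0, 7, 45, -8, -0.143, 0, 0, 0]
```

Request:
jog_arm:
  deltas: [6,5,-45,-0.143,0.002,-0.001,0,7,11,-44,-0.143,0,0,0,7,17,-42,-0.143,0,0,0,7,23,-39,-0.143,0,0,0,7,29,-35,-0.143,0,0,0,7,33,-31,-0.143,0,0,0,7,37,-26,-0.143,0,0,0,7,41,-20,-0.143,0,0,0,7,43,-14,-0.143,0,0,0,7,45,-8,-0.143,0,0,0]

```text
t: 3.0
eef_pos: [588.4, 231.7, 334.4]
tcp_rot: [-0.108, 1.566, -0.17]
ft_force: [-0.2, -0.9, 0.5]
opening: 0.007
```

```bash
python3 -c "
from h import *
status()
plan((597,216,258),83.6,4,0)
c=cam('wrist'); cv2.imwrite('pics/w1.png',c['image'][:,:,::-1])
"
```

```text
t 3.0 p [588.4 231.7 334.4] yaw 86.47 tilt 0.26 F [-0.2 -0.9  0.5] M [ 0.09 -0.14  0.02] open 0.007 q [ 0.27  0.57  1.61 -0.    0.95 -1.24]
dyaw -2.9 max [1.9e+01 4.0e+00 3.0e+00 1.3e-02 4.0e-03 0.0e+00 0.0e+00]
[19, -4, 2, 0.013, 0.004, 0, 0, 19, -4, 2, 0.013, 0, 0, 0, 19, -4, 2, 0.013, 0, 0, 0, 19, -4, 3, 0.013, 0, 0, 0]
```

View pics/w1.png

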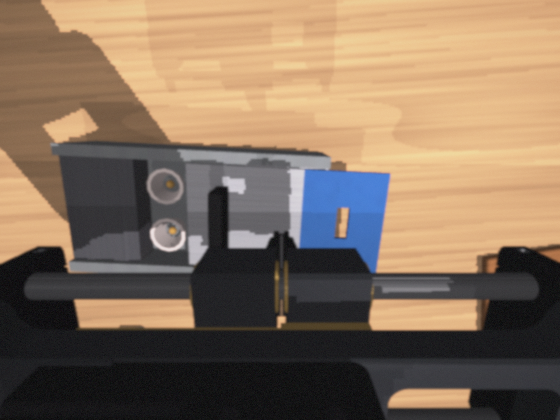

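The wrist view shows the closed fingertips at (282,240), to the right (+y) of the black pull at (218,215). The blue end is at (345,220). I'll lower and push.

Request:
jog_arm:
  deltas: [19,-4,2,0.013,0.004,0,0,19,-4,2,0.013,0,0,0,19,-4,2,0.013,0,0,0,19,-4,3,0.013,0,0,0,0,0,0,0,0,0,0]

```text
t: 3.68
eef_pos: [595.8, 216.3, 251.3]
tcp_rot: [-2.945, 1.568, -3.057]
ft_force: [-1.0, 0.0, 0.2]
opening: 0.006
```

```bash
python3 -c "
from h import *
status()
plan((592.5,172,258),83.6,10,0,dec=1)
"
```

```text
t 3.67 p [595.8 216.3 251.3] yaw 83.58 tilt 0.17 F [-1.   0.   0.2] M [ 0.07 -0.14  0.03] open 0.006 q [ 0.24  0.68  1.67  0.    0.79 -1.22]
dyaw 0.0 max [7.0e-01 4.4e+00 2.0e-01 0.0e+00 3.0e-03 1.0e-03 0.0e+00]
[-0.7, -4.4, 0.2, 0, -0.003, 0.001, 0, -0.7, -4.4, 0.2, 0, 0, 0, 0, -0.7, -4.4, 0.2, 0, 0, 0, 0, -0.7, -4.4, 0.2, 0, 0, 0, 0, -0.7, -4.4, 0.2, 0, 0, 0, 0, -0.7, -4.4, 0.2, 0, 0, 0, 0, -0.7, -4.4, 0.2, 0, 0, 0, 0, -0.7, -4.4, 0.2, 0, 0, 0, 0, -0.7, -4.4, 0.2, 0, 0, 0, 0, -0.7, -4.4, 0.2, 0, 0, 0, 0]
```

Request:
jog_arm:
  deltas: [-7,-4,0,0,0,0,0,0,-10,0,0,0,0,0,0,-10,0,0,0,0,0,0,-8,0,0,0,0,0,0,-8,0,0,0,0,0,0,-8,0,0,0,0,0,0,-6,0,0,0,0,0]

```text
t: 4.55
eef_pos: [589.2, 158.2, 259.8]
tcp_rot: [2.961, 1.569, 2.847]
ft_force: [0.5, 2.0, -1.8]
opening: 0.004
```

```bash
python3 -c "
from h import *
status()"
```

```text
t 4.55 p [589.2 158.2 259.8] yaw 83.48 tilt 0.11 F [ 0.5  2.  -1.8] M [ 0.46 -0.23  0.  ] open 0.004 q [ 0.15  0.64  1.73  0.    0.77 -1.3 ]
```

Request:
jog_arm:
  deltas: [0,-5,0,0,0,0,0,0,-4,0,0,0,0,0,0,-3,0,0,0,0,0,0,-3,0,0,0,0,0]

```text
t: 5.05
eef_pos: [587.4, 142.3, 259.8]
tcp_rot: [2.934, 1.569, 2.82]
ft_force: [0.2, 1.3, -1.2]
opening: 0.006
```

Request:
jog_arm:
  deltas: [0,-3,0,0,0,0,0,0,-3,0,0,0,0,0]

```text
t: 5.3
eef_pos: [586.6, 136.1, 259.8]
tcp_rot: [2.918, 1.569, 2.805]
ft_force: [1.0, 1.0, -1.5]
opening: 0.005
```

Request:
jog_arm:
  deltas: [0,-3,0,0,0,0,0,0,-3,0,0,0,0,0]

```text
t: 5.55
eef_pos: [586.1, 133.9, 259.8]
tcp_rot: [1.51, 1.562, 1.394]
ft_force: [2.4, 30.5, -4.9]
opening: 0.006
```

Request:
jog_arm:
  deltas: [0,0,0,0,0,0,0,0,10,0,0,0,0,0,-30,10,0,0,0,0,1,-50,0,0,0,0,0,1,-50,0,0,0,0,0,1]

```text
t: 6.18
eef_pos: [588.3, 154.6, 389.7]
tcp_rot: [2.469, 1.561, 2.354]
ft_force: [0.7, -0.1, 0.6]
opening: 0.263
```

Run:
```python
from h import *
status()
c=cam('wrist'); cv2.imwrite('pics/w2.png',c['image'][:,:,::-1])
a=cam("scene");b=cam("side")
crop(a,300,480,170,260,4,"a_lock2.png")
crop(b,125,305,225,345,4,"b_lock2.png")
```

```text
t 6.17 p [588.3 154.6 389.7] yaw 83.39 tilt 0.54 F [ 0.7 -0.1  0.6] M [ 0.08 -0.16 -0.  ] open 0.263 q [ 0.15  0.48  1.62  0.01  1.05 -1.31]
```

View pics/w2.png

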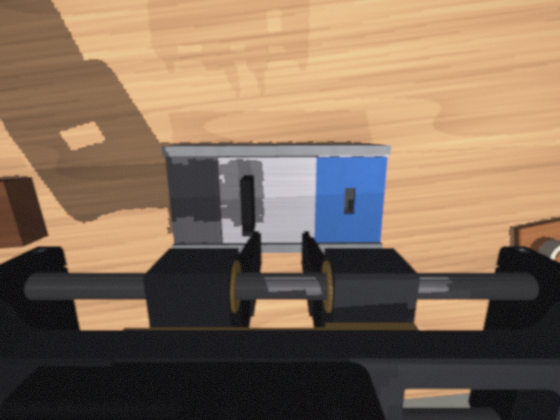

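View pics/a_lock2.png

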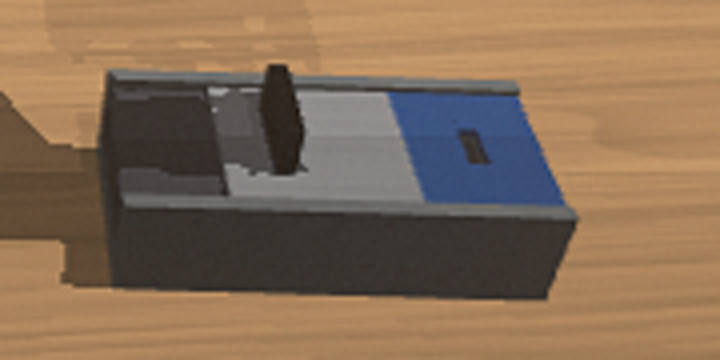

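View pics/b_lock2.png

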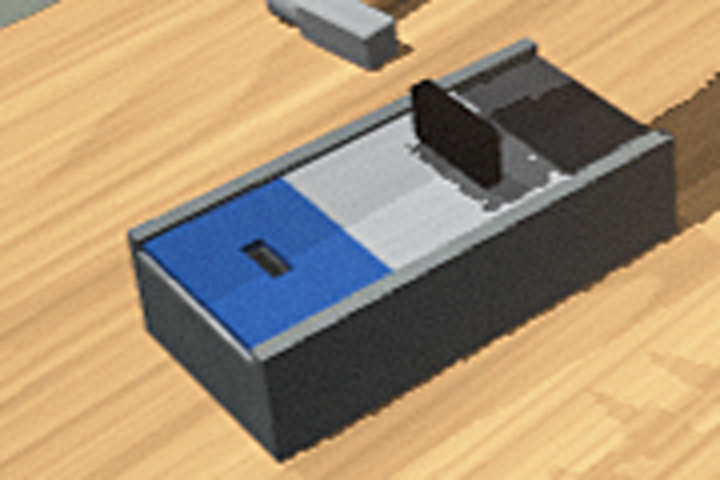

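The cover is shut: its edge meets the deck and the slot is dark, at scene (418,206). I'll measure the slot in all three views.

```bash
cat > slot.py <<'E'
from h import *
def slot(c,name):
    hsv=cv2.cvtColor(c["image"],cv2.COLOR_RGB2HSV)
    blue=cv2.inRange(hsv,(100,100,40),(130,255,255))
    n,l,st,ce=cv2.connectedComponentsWithStats(blue)
    i=1+np.argmax(st[1:,4]); m=(l==i).astype(np.uint8)
    cs,hh=cv2.findContours(m,cv2.RETR_CCOMP,cv2.CHAIN_APPROX_NONE)
    holes=[k for k in range(len(cs)) if hh[0][k][3]>=0 and cv2.contourArea(cs[k])>20]
    for k in holes:
        P=np.array([plane(c,u,v,60)[:2] for u,v in cs[k][:,0,:]],np.float32)
        r=cv2.minAreaRect(P); mo=cv2.moments(cs[k])
        mm=np.zeros_like(m); cv2.drawContours(mm,cs,k,1,-1); mm[m>0]=0
        v,u=np.nonzero(mm); cen=plane(c,u.mean(),v.mean(),60)
        Q=np.array([plane(c,x,y,60)[:2] for x,y in zip(u,v)]); Q-=Q.mean(0)
        w,V=np.linalg.eigh(Q.T@Q); d=V[:,1]*np.sign(V[0,1])
        print(name,"px",u.mean().round(1),v.mean().round(1),"cen",cen.round(1),"ang",np.degrees(np.arctan2(d[1],d[0])).round(1),"rect",np.round(r[1],1),"n",len(u))
    out=max([k for k in range(len(cs)) if hh[0][k][3]<0],key=lambda k:cv2.contourArea(cs[k]))
    P=np.array([plane(c,u,v,60)[:2] for u,v in cs[out][:,0,:]],np.float32); print("  blue rect",cv2.minAreaRect(P))
if __name__=="__main__":
    for n in("scene","side","wrist"): slot(cam(n),n)
E
python3 slot.py
python3 - <<'E'
from h import *
plan((569-70*0,-300,390),114.5,9,1)
E
```

```text
scene px 417.8 206.7 cen [599.7 230.1  60. ] ang -5.4 rect [16.8 31.3] n 44
  blue rect ((598.0818481445312, 230.6544189453125), (73.71028900146484, 94.4917984008789), 83.80074310302734)
side px 191.2 289.5 cen [598.4 229.5  60. ] ang -6.6 rect [11.4 31.3] n 42
  blue rect ((600.0006103515625, 229.390625), (77.64110565185547, 97.56561279296875), 83.72341918945312)
wrist px 349.4 200.1 cen [595.4 231.6  60. ] ang -7.4 rect [11.7 28.2] n 204
  blue rect ((597.098388671875, 231.49977111816406), (74.40287017822266, 96.75446319580078), 83.4078369140625)
dyaw 31.1 max [1.0e+00 5.1e+01 2.0e+01 6.0e-02 8.0e-03 6.0e-03 1.0e+00]
[-1, -50, 4, -0.06, -0.008, -0.006, 1, 0, -51, 1, -0.06, 0, 0, 1, 0, -50, -2, -0.06, 0, 0, 1, 0, -50, -5, -0.06, 0, 0, 1, 0, -50, -8, -0.06, 0, 0, 1, 0, -49, -11, -0.06, 0, 0, 1, 0, -48, -14, -0.06, 0, 0, 1, 0, -47, -17, -0.06, 0, 0, 1, 0, -46, -20, -0.06, 0, 0, 1]
```

Request:
jog_arm:
  deltas: [-1,-50,4,-0.06,-0.008,-0.006,1,0,-51,1,-0.06,0,0,1,0,-50,-2,-0.06,0,0,1,0,-50,-5,-0.06,0,0,1,0,-50,-8,-0.06,0,0,1,0,-49,-11,-0.06,0,0,1,0,-48,-14,-0.06,0,0,1,0,-47,-17,-0.06,0,0,1,0,-30,-12,-0.06,0,0,1,0,0,0,0,0,0,1]

```text
t: 7.72
eef_pos: [575.4, -293.9, 370.3]
tcp_rot: [2.421, 1.545, 2.864]
ft_force: [-0.5, 1.5, 0.2]
opening: 0.996
```

Run:
```python
from h import *
status()
c=cam('wrist'); cv2.imwrite('pics/w3.png',c['image'][:,:,::-1])
status()
```

```text
t 7.72 p [ 575.4 -293.9  370.3] yaw 115.36 tilt 1.5 F [-0.5  1.5  0.2] M [ 0.16 -0.13  0.02] open 0.996 q [-0.57  0.56  1.54 -0.01  1.07 -2.58]
t 7.78 p [ 575.5 -292.7  370.2] yaw 115.37 tilt 1.53 F [-0.4  0.1 -0.5] M [ 0.13 -0.13 -0.01] open 0.999 q [-0.57  0.56  1.54 -0.01  1.07 -2.58]
```

View pics/w3.png

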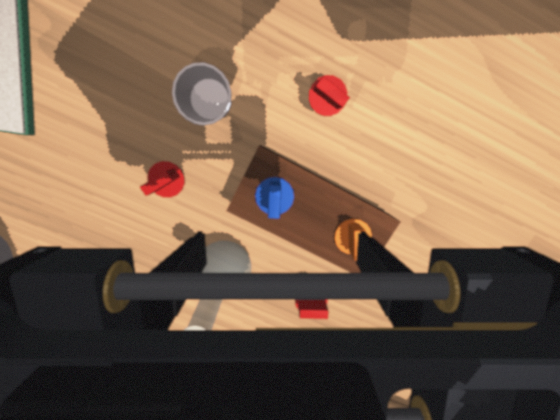

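In the wrist view the blue stud is at (274,198), orange at (353,238), with three red decoys and the cup at (203,95). Blue matches the cover's painted end, so I'll enlarge it.

Run:
```python
from h import *
c=cam('wrist'); crop(c,234,314,160,230,9,"w3c.png")
hsv=cv2.cvtColor(c["image"],cv2.COLOR_RGB2HSV)[160:230,234:314]
print(hsv[20:60:4,41], hsv[40,20:60:3])
```

```text
[[110 169  98]
 [110 183  92]
 [109 183 121]
 [110 176 187]
 [110 177 205]
 [110 175 205]
 [109 177 206]
 [110 176 206]
 [109 175 207]
 [110 165 198]] [[135  70 102]
 [110 178 186]
 [109 182 112]
 [109 183 102]
 [110 184 112]
 [110 183 189]
 [110 178 200]
 [110 175 205]
 [110 175 197]
 [110 177 202]
 [110 174 205]
 [110 175 206]
 [110 164 197]
 [179  77 100]]
```

View pics/w3c.png

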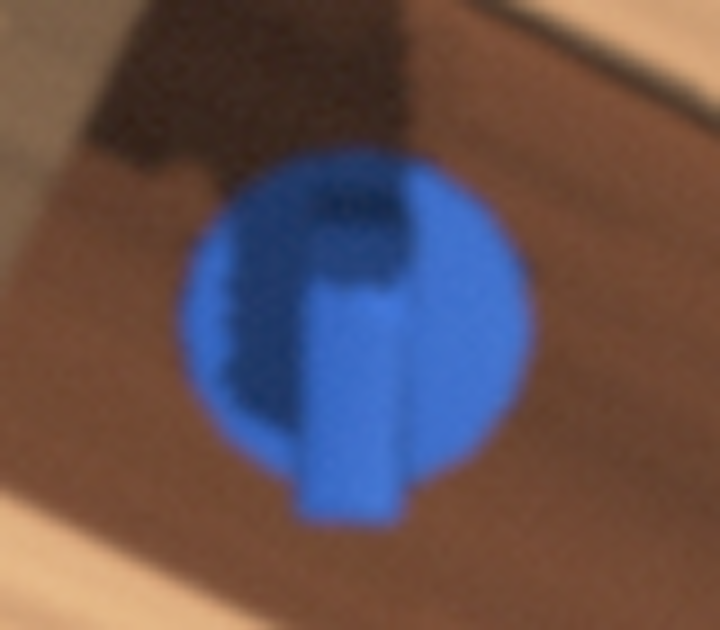

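Run:
```python
from h import *
c=cam('wrist'); status()
W=lambda x,y:(234+x/9-.45,160+y/9-.45)
P=[plane(c,*W(x,y),72)[:2] for x,y in [(297,522),(405,522),(411,222),(313,222)]]
print(np.round(P,1)); P=np.array(P)
d=(P[0]+P[1]-P[2]-P[3])/2; print("len",np.linalg.norm(d),np.linalg.norm(P[0]-P[1]),"bar yaw",np.degrees(np.arctan2(d[1],d[0])),"cen",P.mean(0))
# flange
F=[plane(c,*W(x,y),43)[:2] for x,y in [(178,318),(536,318),(357,147),(357,492)]]
print(np.round(F,1), "cen",(F[0]+F[1])/2)
```

```text
t 7.88 p [ 575.8 -291.1  371.3] yaw 115.47 tilt 1.45 F [ 0.9  0.3 -0.5] M [ 0.15 -0.12  0.04] open 0.999 q [-0.57  0.55  1.54 -0.01  1.07 -2.58]
[[ 584.9 -296.5]
 [ 579.8 -285.6]
 [ 548.9 -299.5]
 [ 553.4 -309.1]]
len 33.85124665542382 12.06127314476201 bar yaw 23.04629063240829 cen [ 566.74380549 -297.67842409]
[[ 575.5 -317.7]
 [ 557.  -278.5]
 [ 547.5 -306.9]
 [ 586.  -288.9]] cen [ 566.27590835 -298.10622   ]
```

Run:
```python
from h import *
plan((567,-298.5,300),113,4,1)
```

```text
dyaw -2.5 max [1.8e+01 1.0e+00 3.0e+00 1.1e-02 1.9e-02 1.7e-02 1.0e+00]
[18, -1, -2, 0.011, -0.019, -0.017, 1, 18, -1, -3, 0.011, 0, 0, 1, 18, -1, -3, 0.011, 0, 0, 1, 18, -1, -3, 0.011, 0, 0, 1]
```

Request:
jog_arm:
  deltas: [18,-1,-2,0.011,-0.019,-0.017,1,18,-1,-3,0.011,0,0,1,18,-1,-3,0.011,0,0,1,18,-1,-3,0.011,0,0,1,0,0,0,0,0,0,1]

```text
t: 8.5
eef_pos: [568.2, -292.0, 297.5]
tcp_rot: [0.98, 1.57, 1.384]
ft_force: [-0.1, -0.4, -0.7]
opening: 0.997
```

Run:
```python
from h import *
c=cam('wrist'); crop(c,200,360,150,290,5,"w4.png"); status()
plan((567,-298.5,237),113,6,1,dec=1)
```

```text
t 8.55 p [ 568.5 -292.1  298.4] yaw 113.17 tilt 0.08 F [-0.3 -0.2  0.8] M [ 0.16 -0.15  0.03] open 1.002 q [-0.58  0.63  1.63  0.    0.89 -2.55]
dyaw -0.2 max [1.02e+01 9.00e-01 7.00e-01 0.00e+00 1.00e-03 1.00e-03 1.00e+00]
[10.2, -0.9, -0.7, 0, 0.001, 0.001, 1, 10.2, -0.9, -0.6, 0, 0, 0, 1, 10.2, -0.9, -0.6, 0, 0, 0, 1, 10.2, -0.9, -0.6, 0, 0, 0, 1, 10.2, -0.9, -0.6, 0, 0, 0, 1, 10.2, -0.9, -0.6, 0, 0, 0, 1]
```

View pics/w4.png

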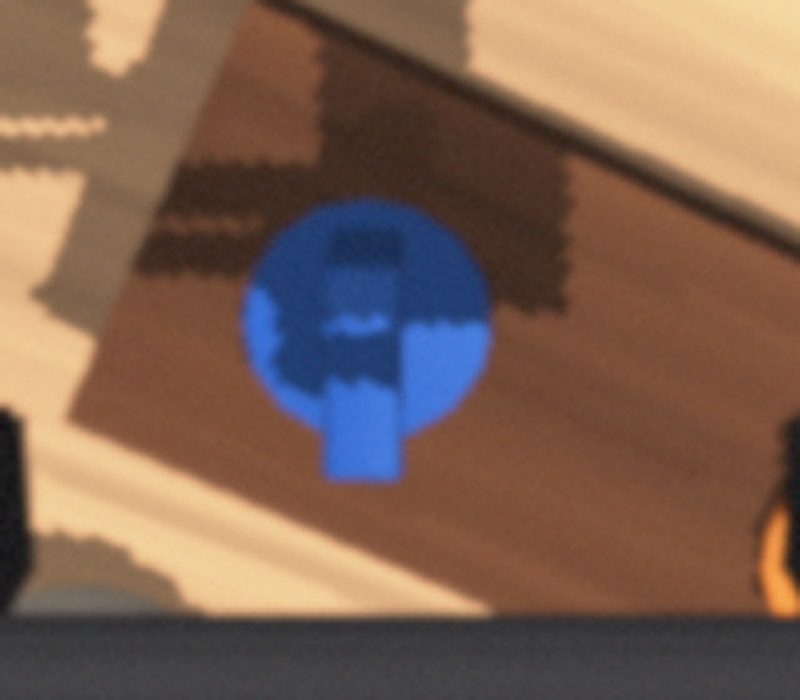

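Run:
```python
from h import *
c=cam('wrist'); status()
W=lambda x,y:(200+x/5-.4,150+y/5-.4)
P=np.array([plane(c,*W(x,y),72)[:2] for x,y in [(322,481),(402,481),(403,265),(327,265)]])
d=(P[0]+P[1]-P[2]-P[3])/2; print("len",np.linalg.norm(d),np.linalg.norm(P[0]-P[1]),"bar yaw",np.degrees(np.arctan2(d[1],d[0])),"cen",P.mean(0))
```

```text
t 8.6 p [ 568.6 -292.4  299. ] yaw 113.17 tilt 0.15 F [-0.5 -0.2  0.5] M [ 0.14 -0.14 -0.  ] open 1.001 q [-0.58  0.62  1.63  0.    0.89 -2.55]
len 34.05605507039479 12.248654837911413 bar yaw 22.019979955862038 cen [ 567.26695196 -298.76049099]
```

Request:
jog_arm:
  deltas: [14,-1.5,-1,0.007,0,0,1,14,-1,-1,0.007,0,0,1,12,-1,0,0,0,0,1,8,-1,-1,0,0,0,1,5,-1,-1,0,0,0,1,2,0,0,0,0,0,1,0,0,0,0,0,0,1]

```text
t: 9.48
eef_pos: [567.4, -299.2, 241.3]
tcp_rot: [-0.845, 1.567, -0.455]
ft_force: [0.2, 0.0, 0.1]
opening: 0.999
```

Run:
```python
from h import *
status()
plan((567.2,-298.7,237),112.3,1,1,dec=1)
```

```text
t 9.47 p [ 567.4 -299.2  241.3] yaw 112.33 tilt 0.24 F [0.2 0.  0.1] M [ 0.11 -0.09  0.03] open 0.999 q [-0.59  0.7   1.66  0.    0.78 -2.55]
dyaw -0.0 max [4.3e+00 6.0e-01 0.0e+00 1.0e-03 3.0e-03 3.0e-03 1.0e+00]
[4.3, 0.6, 0, 0.001, 0.003, 0.003, 1]
```

Request:
jog_arm:
  deltas: [3,0.5,0,0,0.003,0.003,1,0,0,0,0,0,0,1,0,0,0,0,0,0,0,0,0,0,0,0,0,0,0,0,0,0,0,0,0,0,0,0,0,0,0,0,0,0,0,0,0,0,0,0,0,0,0,0,0,0]

```text
t: 10.48
eef_pos: [567.4, -298.7, 239.0]
tcp_rot: [-1.237, 1.57, -0.847]
ft_force: [-0.3, -0.0, 0.0]
opening: 0.426
```

Run:
```python
from h import *
status()
```

```text
t 10.47 p [ 567.4 -298.7  239. ] yaw 112.34 tilt 0.07 F [-0.3 -0.   0. ] M [ 0.13 -0.07  0.01] open 0.426 q [-0.59  0.7   1.66 -0.    0.78 -2.55]
```

Request:
jog_arm:
  deltas: [0,0,0,0,0,0,0,0,0,0,0,0,0,0,0,0,0,0,0,0,0,0,0,0,0,0,0,0,0,0,0,0,0,0,0,0,0,0,0,0,0,0]

```text
t: 11.22
eef_pos: [567.4, -298.7, 239.1]
tcp_rot: [-1.233, 1.569, -0.843]
ft_force: [0.8, -0.7, -1.1]
opening: 0.125
```

Run:
```python
from h import *
status()
c=cam('side'); crop(c,290,430,130,250,5,"b3.png")
```

```text
t 11.22 p [ 567.4 -298.7  239.1] yaw 112.34 tilt 0.07 F [ 0.8 -0.7 -1.1] M [ 0.09 -0.16  0.03] open 0.125 q [-0.59  0.7   1.66 -0.    0.78 -2.55]
```

View pics/b3.png

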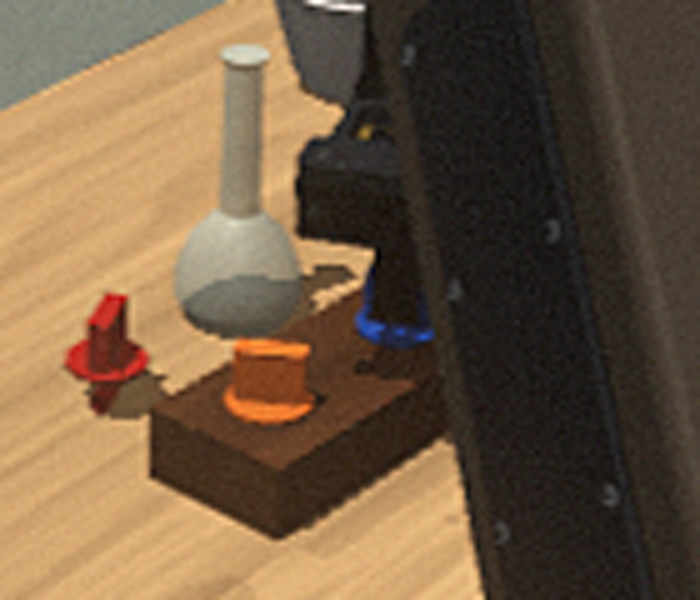

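Request:
jog_arm:
  deltas: [-4,0,0,0,0,0,0,-10,0,0,0,0,0,0,-20,0,0,0,0,0,0,-25,0,0,0,0,0,0,-25,0,0,0,0,0,0,-12,0,0,0,0,0,0,0,0,0,0,0,0,0]

```text
t: 12.15
eef_pos: [567.1, -298.4, 340.7]
tcp_rot: [-1.142, 1.569, -0.752]
ft_force: [0.4, 0.2, -0.9]
opening: 0.124
```

Run:
```python
from h import *
status()
c=cam('wrist'); cv2.imwrite('pics/w5.png',c['image'][:,:,::-1])
plan((597,195,350),83.7,10,0)
```

```text
t 12.15 p [ 567.1 -298.4  340.7] yaw 112.35 tilt 0.13 F [ 0.4  0.2 -0.9] M [ 0.14 -0.08 -0.  ] open 0.124 q [-0.59  0.58  1.59 -0.    0.97 -2.55]
dyaw -28.6 max [1.0e+00 4.9e+01 2.2e+01 5.0e-02 0.0e+00 1.0e-03 0.0e+00]
[-1, 44, 22, 0.05, 0, 0.001, 0, -1, 46, 19, 0.05, 0, 0, 0, -1, 46, 17, 0.05, 0, 0, 0, -1, 47, 15, 0.05, 0, 0, 0, -1, 48, 12, 0.05, 0, 0, 0, -1, 48, 10, 0.05, 0, 0, 0, -1, 49, 7, 0.05, 0, 0, 0, -1, 49, 5, 0.05, 0, 0, 0, -1, 49, 3, 0.05, 0, 0, 0, -1, 49, 0, 0.05, 0, 0, 0]
```

View pics/w5.png

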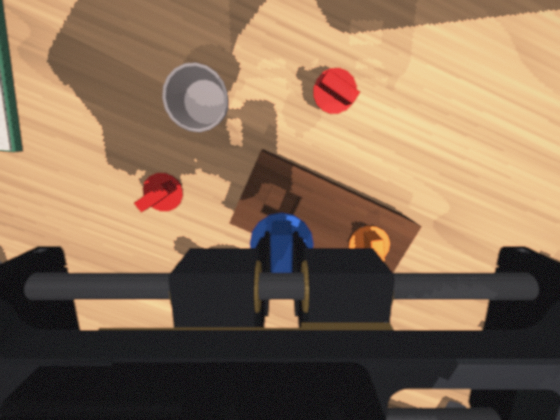

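The stud is held, with its flange at (282,240) between the fingers. Its hole at (280,200) is empty, and orange is still in place at (370,245).

Request:
jog_arm:
  deltas: [-1,40,20,0.05,0,0.001,0,-1,46,19,0.05,0,0,0,-1,46,17,0.05,0,0,0,-1,47,15,0.05,0,0,0,-1,48,12,0.05,0,0,0,-1,48,10,0.05,0,0,0,-1,49,7,0.05,0,0,0,-1,49,5,0.05,0,0,0,-1,40,3,0.05,0,0,0,-1,20,0,0.05,0,0,0]

```text
t: 13.45
eef_pos: [598.8, 163.1, 339.4]
tcp_rot: [3.123, 1.556, 2.993]
ft_force: [0.5, -0.5, -1.3]
opening: 0.125
```

Run:
```python
from h import *
status()
plan((597.5,230,325),83.7,4,0)
```

```text
t 13.45 p [598.8 163.1 339.4] yaw 82.54 tilt 0.85 F [ 0.5 -0.5 -1.3] M [ 0.07 -0.18  0.02] open 0.125 q [ 0.16  0.55  1.64  0.01  0.96 -1.28]
dyaw 1.2 max [4.0e+00 1.7e+01 2.0e+00 5.0e-03 1.5e-02 0.0e+00 0.0e+00]
[4, 17, -2, -0.005, -0.015, 0, 0, 4, 17, -2, -0.005, 0, 0, 0, 4, 17, -2, -0.005, 0, 0, 0, 4, 17, -2, -0.005, 0, 0, 0]
```

Request:
jog_arm:
  deltas: [4,17,-2,-0.005,-0.015,0,0,4,17,-2,-0.005,0,0,0,4,17,-2,-0.005,0,0,0,2,8,-2,-0.002,0,0,0,0,2,0,0,0,0,0,0,0,0,0,0,0,0]

```text
t: 14.2
eef_pos: [598.0, 228.0, 321.7]
tcp_rot: [-2.694, 1.568, -2.803]
ft_force: [-0.3, 0.1, -0.3]
opening: 0.125
```

Run:
```python
from h import *
from slot import slot
status()
c=cam('wrist'); cv2.imwrite('pics/w6.png',c['image'][:,:,::-1]);
a=cam("scene");b=cam("side")
crop(a,360,480,150,240,6,"a6.png")
crop(b,125,265,190,310,5,"b6.png")
```

```text
t 14.2 p [598.  228.  321.7] yaw 83.77 tilt 0.16 F [-0.3  0.1 -0.3] M [ 0.12 -0.16  0.05] open 0.125 q [ 0.26  0.6   1.6  -0.    0.94 -1.2 ]
```

View pics/w6.png

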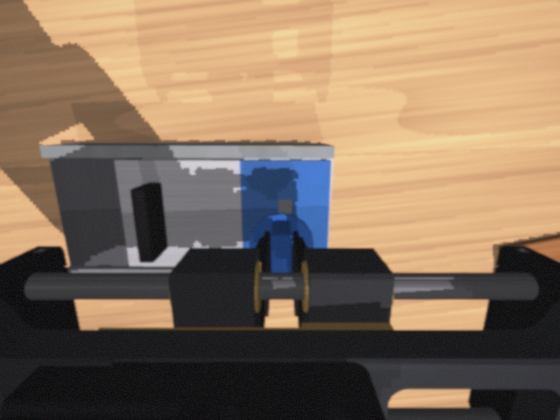

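View pics/a6.png

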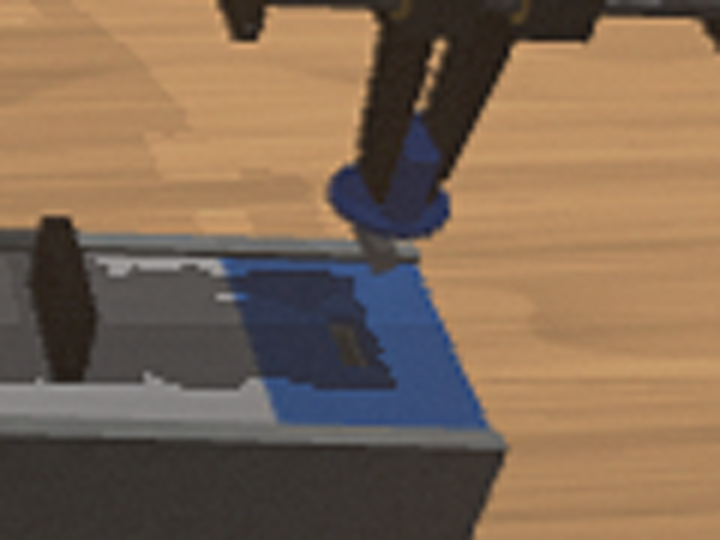

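View pics/b6.png

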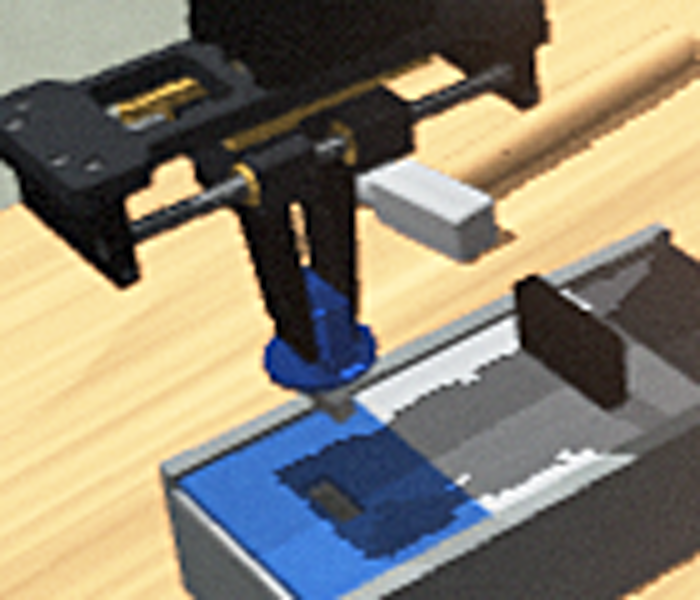

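Run:
```python
from h import *
s,p,R=now()
for n,(k,u0,v0),obs in (("scene",(6,360,150),"L328 R450 B238 (top hidden ~163)"),("side",(5,125,190),"L264 R376 B391")):
    c=cam(n); q=[]
    for z in(p[2]-199,p[2]-195):
        for t in np.linspace(0,6.28,73): q.append(proj(c,(p[0]+21*np.cos(t),p[1]+21*np.sin(t),z)))
    q=(np.array(q)-[u0,v0]+.4)*k; print(n,"pred",q.min(0).round(0),q.max(0).round(0),"obs",obs)
    m,B,l=blobs(c,100,130,s=100,v=30,amin=20)
    for i,st,ce in B: print(st,ce,[(st[0]-u0)*k,(st[0]+st[2]-u0)*k,(st[1]-v0)*k,(st[1]+st[3]-v0)*k])
```

```text
scene pred [326. 160.] [453. 240.] obs L328 R450 B238 (top hidden ~163)
[427, 171, 6, 6, 23] [429.5, 174.0] [402, 438, 126, 162]
[416, 178, 18, 11, 49] [423.7, 184.3] [336, 444, 168, 234]
[397, 193, 44, 28, 498] [423.2, 209.2] [222, 486, 258, 426]
side pred [256. 319.] [375. 399.] obs L264 R376 B391
[178, 244, 22, 25, 280] [189.3, 258.2] [265, 375, 270, 395]
[160, 271, 63, 42, 1360] [190.6, 290.2] [175, 490, 405, 615]
```

Run:
```python
from h import *
b=cam("side"); print("side corrected",plane(b,190.3,291.1,60),plane(b,191.2,289.5,60))
c=cam("wrist"); crop(c,232,332,170,260,8,"w6c.png"); status()
x=np.array([0.9938,-.111])
for P in [(599.7,230.1),(598,230.3)]:
    P=np.array(P)
    for s in(-15,15): print(P, s,np.round((np.array(proj(c,(*(P+s*x),60)))-[232,170]+.45)*8))
s,p,R=now(); print("flange centre pred",(np.array(proj(c,(p[0],p[1],p[2]-195)))-[232,170])*8,[((np.array(proj(c,(p+R@np.array([195,dy,dz]))))-[232,170])*8).round() for dy,dz in((-21,0),(21,0),(0,-21))])
```

```text
side corrected [595.97763302 233.56435969  60.        ] [598.3200165  229.59825184  60.        ]
t 14.55 p [598.  228.  321.8] yaw 83.75 tilt 0.16 F [-0.2 -0.6 -0.7] M [ 0.04 -0.15 -0.02] open 0.117 q [ 0.26  0.6   1.6  -0.    0.94 -1.2 ]
[599.7 230.1] -15 [415. 263.]
[599.7 230.1] 15 [413. 526.]
[598.  230.3] -15 [415. 248.]
[598.  230.3] 15 [414. 511.]
flange centre pred [386.77239026 614.27522109] [array([125., 608.]), array([643., 609.]), array([384., 360.])]
```

View pics/w6c.png

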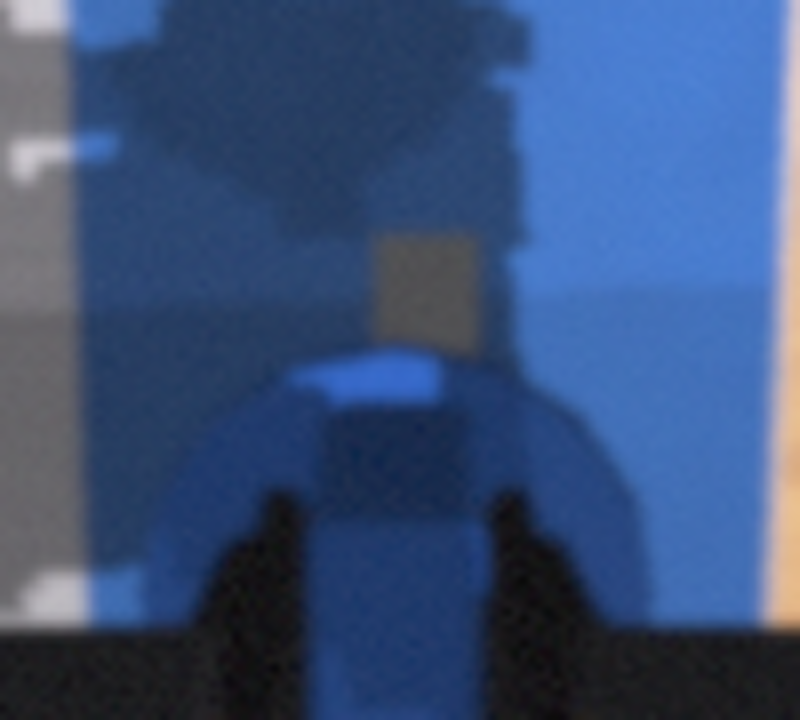

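Request:
jog_arm:
  deltas: [10,1,-0.2,0,0,0,0,10,1,-0.2,0,0,0,0,6,0,0,0,0,0,0,3,0,0,0,0,0,0,0,0,0,0,0,0,0]

```text
t: 15.18
eef_pos: [597.6, 230.0, 290.0]
tcp_rot: [-2.729, 1.567, -2.838]
ft_force: [-0.5, -0.4, -0.3]
opening: 0.125
```

Run:
```python
from h import *
status()
plan((597.7,230.1,289),83.6,1,0,dec=1)
c=cam("wrist"); crop(c,232,332,170,260,8,"w7c.png")
a=cam("scene");b=cam("side")
crop(a,370,460,160,230,8,"a7.png")
crop(b,145,245,220,310,8,"b7.png")
```

```text
t 15.18 p [597.6 230.  290. ] yaw 83.74 tilt 0.23 F [-0.5 -0.4 -0.3] M [ 0.12 -0.15 -0.02] open 0.125 q [ 0.26  0.64  1.63 -0.    0.88 -1.2 ]
dyaw -0.1 max [1.    0.1   0.1   0.002 0.004 0.002 0.   ]
[1, 0.1, 0.1, 0.002, -0.004, 0.002, 0]
```

View pics/a7.png

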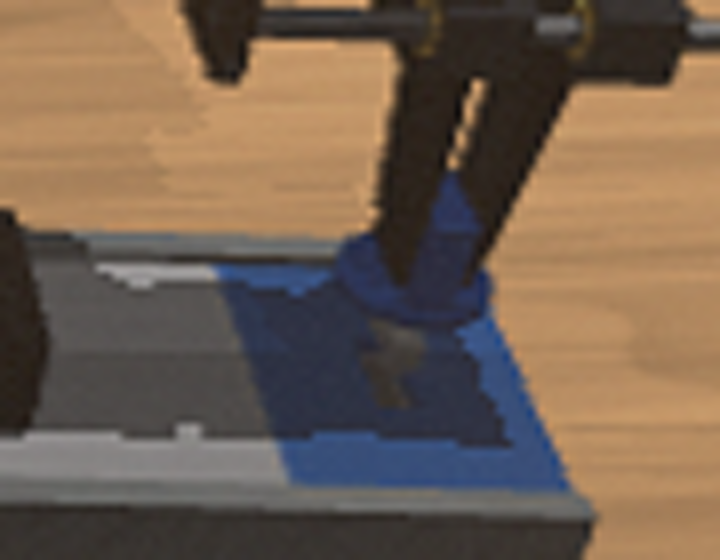

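View pics/b7.png

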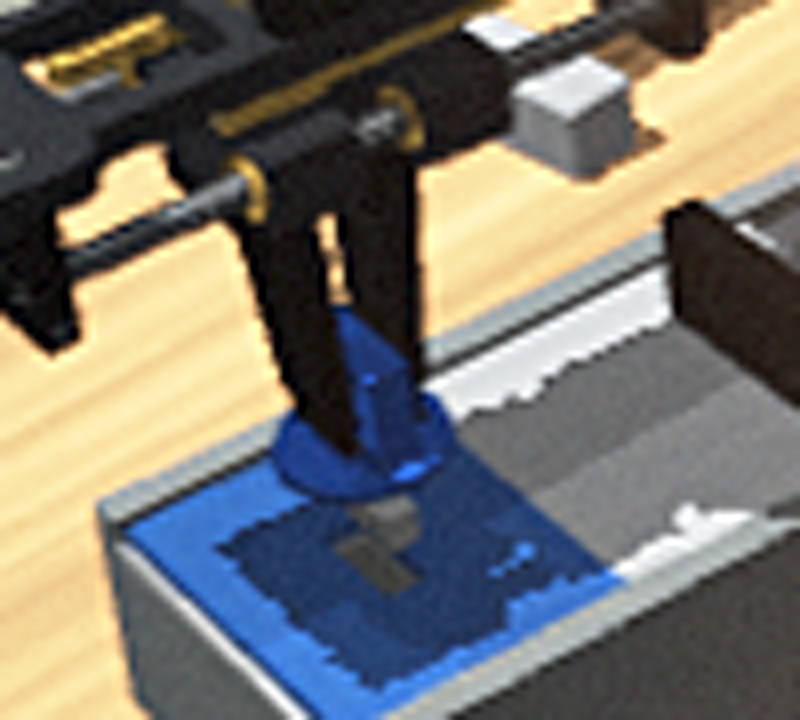

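View pics/w7c.png

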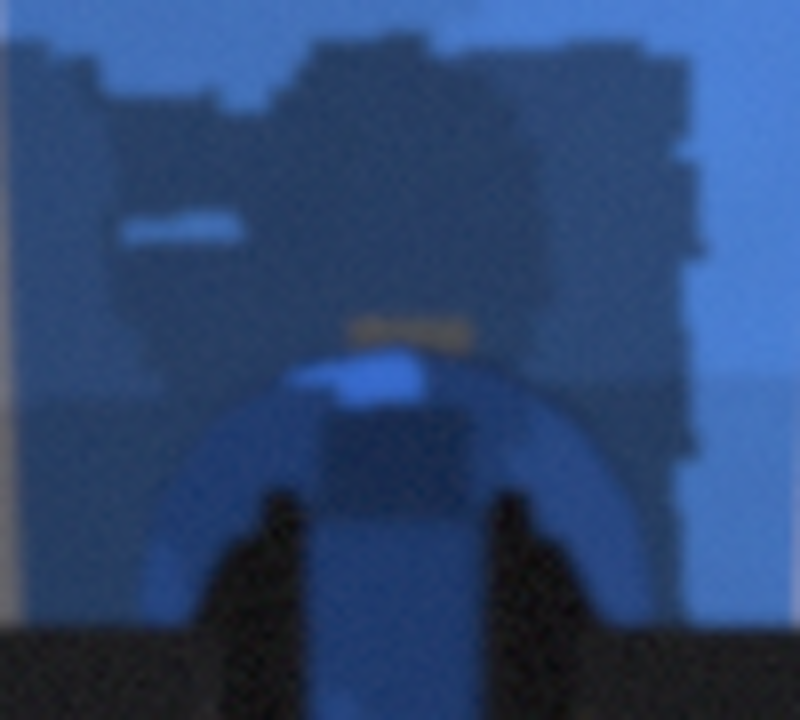

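Run:
```python
from h import *
s,p,R=now()
w=cam("wrist"); M=w["world_from_camera"]; print("cam in tool",R.T@(M[:3,3]-p)); print((R.T@M[:3,:3]).round(4))
for n,(k,u0,v0),sl in (("scene",(8,370,160),(417.8,206.7)),("side",(8,145,220),(191.2,289.5))):
    c=cam(n); q=[]
    for z in(p[2]-199,p[2]-195):
        for t in np.linspace(0,6.28,73): q.append(proj(c,(p[0]+21*np.cos(t),p[1]+21*np.sin(t),z)))
    q=(np.array(q)-[u0,v0]+.4)*k; print(n,"pred",q.min(0).round(0),q.max(0).round(0))
    print(" keyway pred px for TCP xy",np.round(proj(c,(p[0],p[1],60)),1),"slot obs",sl, "blade tip pred", ((np.array(proj(c,(p[0],p[1],p[2]-222.5)))-[u0,v0]+.4)*k).round())
```

```text
cam in tool [ 19.53183199   0.90600488 -72.10473005]
[[ 1.100e-03  2.537e-01 -9.673e-01]
 [ 1.000e+00 -1.200e-03  9.000e-04]
 [-9.000e-04 -9.673e-01 -2.537e-01]]
scene pred [333. 225.] [497. 332.]
 keyway pred px for TCP xy [417.4 206.1] slot obs (417.8, 206.7) blade tip pred [390. 350.]
side pred [261. 384.] [449. 514.]
 keyway pred px for TCP xy [191.3 289.7] slot obs (191.2, 289.5) blade tip pred [369. 534.]
```

Request:
jog_arm:
  deltas: [3,0.8,0.4,0,-0.004,0.002,0,2,0,0,0,0,0,0,0,0,0,0,0,0,0]

```text
t: 15.85
eef_pos: [598.1, 230.8, 285.5]
tcp_rot: [0.511, 1.569, 0.402]
ft_force: [-0.5, -0.6, -0.3]
opening: 0.125
```

Run:
```python
from h import *
status()
a=cam("scene");b=cam("side")
crop(a,390,450,180,225,13,"a8.png")
crop(b,165,225,255,305,12,"b8.png")
```

```text
t 15.85 p [598.1 230.8 285.5] yaw 83.74 tilt 0.12 F [-0.5 -0.6 -0.3] M [ 0.12 -0.19 -0.03] open 0.125 q [ 0.27  0.64  1.63  0.    0.86 -1.2 ]
```

View pics/a8.png

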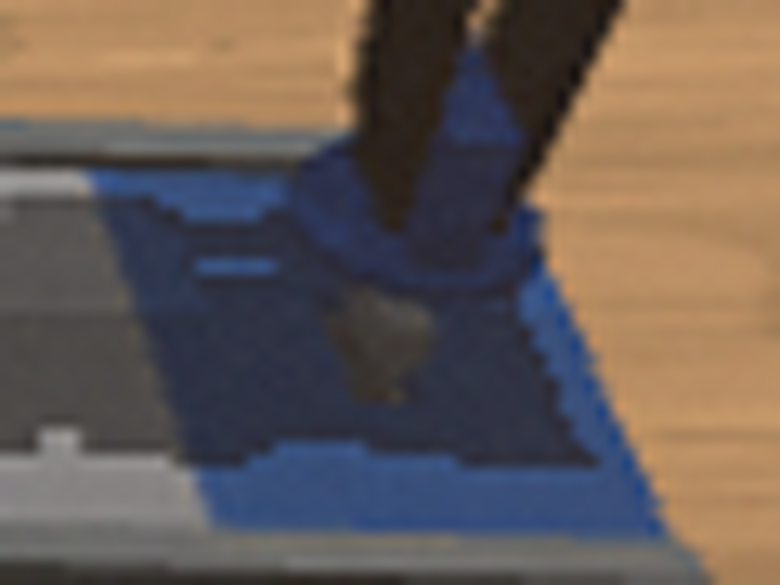

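View pics/b8.png

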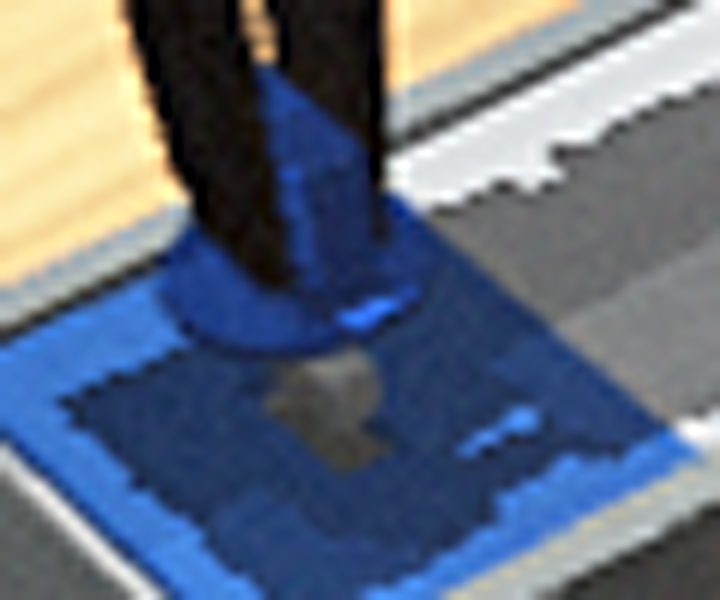

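Request:
jog_arm:
  deltas: [2,0,0,0,0,0,0,2,0,0,0,0,0,0,2,0,0,0,0,0,0]

```text
t: 16.32
eef_pos: [598.2, 230.8, 279.4]
tcp_rot: [0.485, 1.568, 0.376]
ft_force: [0.3, 0.2, -1.0]
opening: 0.124
```

Request:
jog_arm:
  deltas: [1.5,0,0,0,0,0,0,1.5,0,0,0,0,0,0]

```text
t: 16.58
eef_pos: [598.2, 230.8, 276.0]
tcp_rot: [0.491, 1.568, 0.382]
ft_force: [-0.4, -0.8, 0.1]
opening: 0.124
```

No contact force with the blade about 6 mm below the cover top, so it is in the slot.

Request:
jog_arm:
  deltas: [2,0,0,0,0,0,0,2,0,0,0,0,0,0,2,0,0,0,0,0,0]

```text
t: 16.95
eef_pos: [598.2, 230.8, 269.7]
tcp_rot: [0.488, 1.568, 0.379]
ft_force: [-0.2, 0.1, -1.3]
opening: 0.125
```

Request:
jog_arm:
  deltas: [2,0,0,0,0,0,0,2,0,0,0,0,0,0,1,0,0,0,0,0,0]

```text
t: 17.32
eef_pos: [598.2, 230.8, 264.2]
tcp_rot: [0.489, 1.568, 0.379]
ft_force: [-1.0, 0.2, -0.6]
opening: 0.127
```

Request:
jog_arm:
  deltas: [1,0,0,0,0,0,0,1,0,0,0,0,0,0]

```text
t: 17.58
eef_pos: [598.3, 230.8, 262.1]
tcp_rot: [0.489, 1.568, 0.38]
ft_force: [-0.4, 0.1, -0.1]
opening: 0.125
```

Run:
```python
from h import *
status()
a=cam("scene");b=cam("side")
crop(a,390,450,180,225,13,"a9.png")
crop(b,165,225,255,305,12,"b9.png")
```

```text
t 17.57 p [598.3 230.8 262.1] yaw 83.74 tilt 0.14 F [-0.4  0.1 -0.1] M [ 0.13 -0.16  0.04] open 0.125 q [ 0.27  0.67  1.65  0.    0.82 -1.2 ]
```

View pics/a9.png

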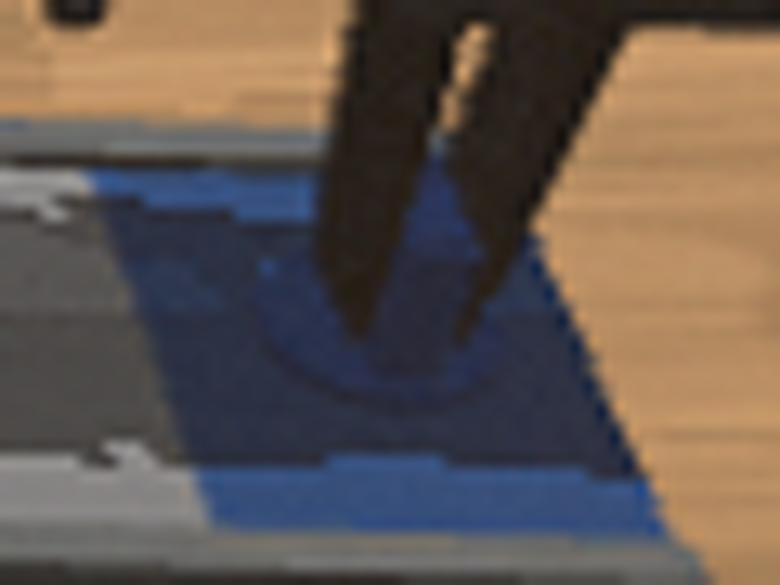

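View pics/b9.png

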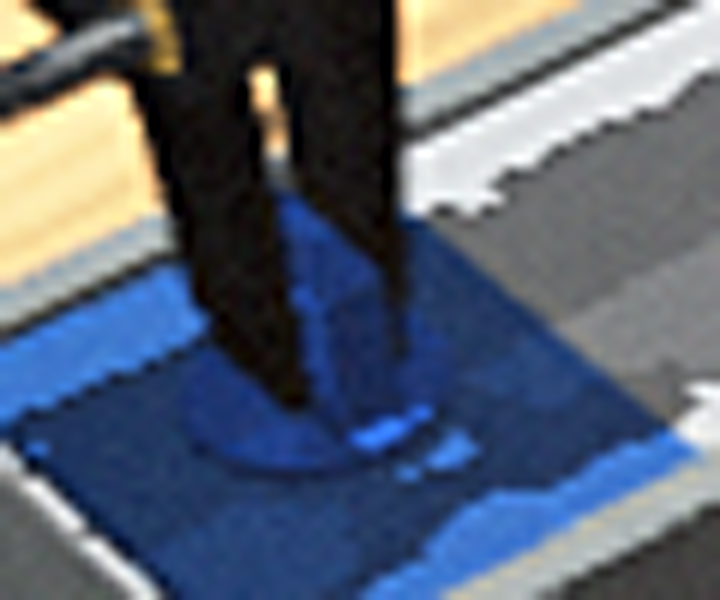

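Nearly seated. I'll lower in 1 mm steps until the force rises.

Request:
jog_arm:
  deltas: [1,0,0,0,0,0,0,1,0,0,0,0,0,0]

```text
t: 17.92
eef_pos: [598.3, 230.8, 260.1]
tcp_rot: [0.48, 1.568, 0.371]
ft_force: [-0.1, -0.1, 0.1]
opening: 0.124
```

Request:
jog_arm:
  deltas: [1,0,0,0,0,0,0,1,0,0,0,0,0,0]

```text
t: 18.18
eef_pos: [598.3, 230.8, 258.9]
tcp_rot: [0.459, 1.568, 0.349]
ft_force: [-5.1, -1.9, 16.2]
opening: 0.124
```

Request:
jog_arm:
  deltas: [0,0,0,0.1,0,0,0,0,0,0,0.15,0,0,0,0,0,0,0.15,0,0,0]

```text
t: 18.55
eef_pos: [598.3, 230.8, 259.3]
tcp_rot: [0.85, 1.567, 0.329]
ft_force: [0.1, 0.1, 0.1]
opening: 0.127
```

```bash
python3 -c "
from h import *
status()"
```

```text
t 18.55 p [598.3 230.8 259.3] yaw 60.19 tilt 0.21 F [0.1 0.1 0.1] M [ 0.08 -0.18 -0.05] open 0.127 q [ 0.27  0.68  1.65  0.    0.81 -0.79]
```

Request:
jog_arm:
  deltas: [0,0,0,0.17,0,0,0,0,0,0,0.17,0,0,0,0,0,0,0.17,0,0,0,0,0,0,0.17,0,0,0,0,0,0,0.1,0,0,0]

```text
t: 19.18
eef_pos: [598.2, 230.8, 259.1]
tcp_rot: [1.66, 1.567, 0.332]
ft_force: [0.5, -1.2, -1.0]
opening: 0.125
```

```bash
python3 -c "
from h import *
status()"
```

```text
t 19.18 p [598.2 230.8 259.1] yaw 13.93 tilt 0.2 F [ 0.5 -1.2 -1. ] M [-0.06 -0.12  0.06] open 0.125 q [0.27 0.68 1.65 0.   0.81 0.02]
```

Request:
jog_arm:
  deltas: [0,0,0,0.12,0,0,0,0,0,0,0.1,0,0,0,0,0,0,0.06,0,0,0]

```text
t: 19.55
eef_pos: [598.3, 230.7, 259.1]
tcp_rot: [1.888, 1.567, 0.27]
ft_force: [-0.7, -0.6, -0.6]
opening: 0.126
```

```bash
python3 -c "
from h import *
status()"
```

```text
t 19.55 p [598.3 230.7 259.1] yaw -2.69 tilt 0.22 F [-0.7 -0.6 -0.6] M [-0.08 -0.06 -0.02] open 0.126 q [0.27 0.68 1.65 0.   0.81 0.31]
```

Request:
jog_arm:
  deltas: [0,0,0,0.05,0,0,0,0,0,0,0.04,0,0,0]

```text
t: 19.8
eef_pos: [598.4, 230.6, 259.1]
tcp_rot: [1.95, 1.567, 0.239]
ft_force: [-0.2, 0.3, 0.1]
opening: 0.123
```

```bash
python3 -c "
from h import *
status()"
```

```text
t 19.8 p [598.4 230.6 259.1] yaw -8.05 tilt 0.23 F [-0.2  0.3  0.1] M [-0.07 -0.05  0.03] open 0.123 q [ 0.26  0.68  1.65 -0.    0.81  0.41]
```

Request:
jog_arm:
  deltas: [0,0,0,0.04,0,0,0,0,0,0,0.03,0,0,0]

```text
t: 20.05
eef_pos: [598.0, 230.9, 259.1]
tcp_rot: [2.245, 1.568, 0.462]
ft_force: [-1.9, 1.9, 0.8]
opening: 0.124
```

```bash
python3 -c "
from h import *
status()"
```

```text
t 20.05 p [598.  230.9 259.1] yaw -12.21 tilt 0.15 F [-1.9  1.9  0.8] M [0.29 0.43 0.07] open 0.124 q [0.27 0.68 1.65 0.   0.81 0.48]
```

Request:
jog_arm:
  deltas: [0,0,0,0.03,0,0,0,0,0,0,0.03,0,0,0]

```text
t: 20.3
eef_pos: [597.6, 231.2, 259.1]
tcp_rot: [2.675, 1.569, 0.828]
ft_force: [-3.5, 2.3, 1.5]
opening: 0.125
```

Run:
```python
from h import *
status()
a=cam("scene");b=cam("side");c=cam("wrist")
crop(a,390,450,180,225,13,"a10.png")
crop(b,165,225,255,305,12,"b10.png"); cv2.imwrite('pics/w10.png',c['image'][:,:,::-1])
```

```text
t 20.3 p [597.6 231.2 259.1] yaw -15.82 tilt 0.11 F [-3.5  2.3  1.5] M [0.54 0.7  0.06] open 0.125 q [0.27 0.68 1.65 0.   0.81 0.54]
```

View pics/w10.png

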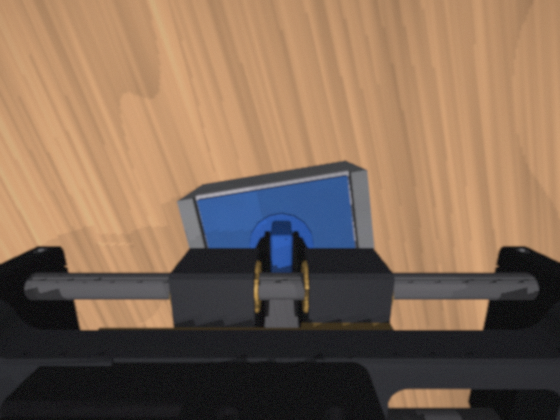

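View pics/b10.png

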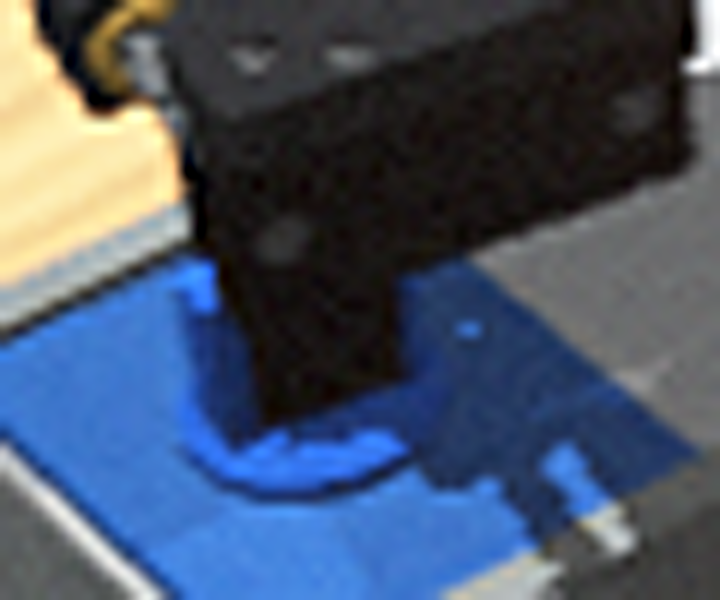

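The stop has been met: lateral force and moment build up from about -9° onward. I'll back off the overtravel to the stop angle before letting go.

Request:
jog_arm:
  deltas: [0,0.5,0.2,-0.06,0,0,0,0,0,0,-0.04,0,0,0,0,0,0,0,0,0,0]

```text
t: 20.82
eef_pos: [598.4, 230.6, 259.0]
tcp_rot: [2.159, 1.568, 0.417]
ft_force: [-1.5, 1.8, 1.1]
opening: 0.122
```

Run:
```python
from h import *
status()
```

```text
t 20.82 p [598.4 230.6 259. ] yaw -9.8 tilt 0.16 F [-1.5  1.8  1.1] M [0.35 0.44 0.03] open 0.122 q [0.26 0.68 1.65 0.   0.81 0.44]
```

Request:
jog_arm:
  deltas: [0,0,0,0,0,0,0.5,0,0,0,0,0,0,0.5,0,0,0,0,0,0,0.5,0,0,0,0,0,0,0.5,0,0,0,0,0,0,0.5,0,0,0,0,0,0,0.5]

```text
t: 21.58
eef_pos: [599.0, 230.2, 259.1]
tcp_rot: [1.927, 1.566, 0.183]
ft_force: [0.1, -0.3, -0.2]
opening: 0.497
```

Request:
jog_arm:
  deltas: [-4,0,0,0,0,0,0.5,-8,0,0,0,0,0,0.5,-20,0,0,0,0,0,0.5,-30,0,0,0,0,0,1,-30,0,0,0,0,0,1,-10,0,0,0,0,0,1,0,0,0,0,0,0,1,0,0,0,0,0,0,1]

```text
t: 22.58
eef_pos: [598.1, 230.0, 365.1]
tcp_rot: [1.907, 1.567, 0.163]
ft_force: [-0.1, -0.2, -0.2]
opening: 0.962
```

Run:
```python
from h import *
status()
a=cam("scene");b=cam("side");c=cam("wrist")
crop(a,390,450,180,225,13,"a11.png")
crop(b,165,225,255,305,12,"b11.png"); crop(c,200,360,130,250,5,"w11.png")
cv2.imwrite('pics/a11f.png',a['image'][:,:,::-1])
```

```text
t 22.57 p [598.1 230.  365.1] yaw -9.91 tilt 0.22 F [-0.1 -0.2 -0.2] M [-0.01 -0.04 -0.05] open 0.962 q [ 0.26  0.55  1.56 -0.    1.02  0.44]
```

View pics/w11.png

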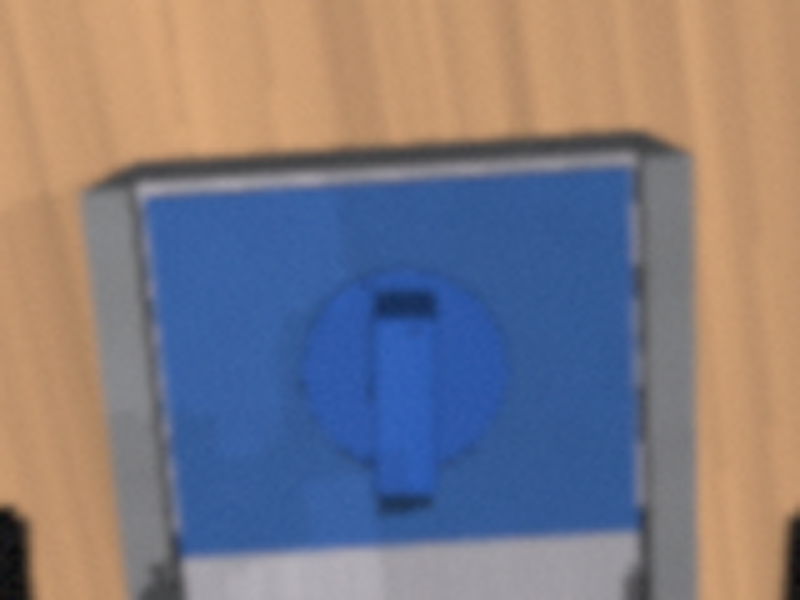

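View pics/b11.png

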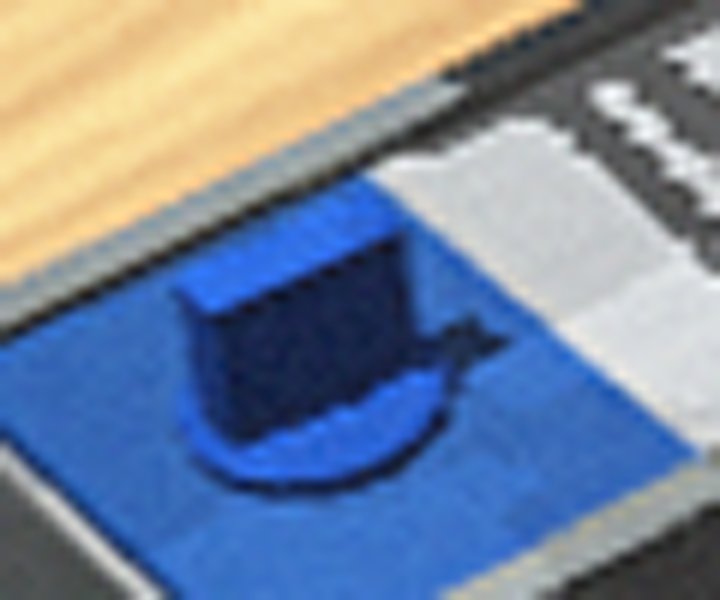

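View pics/a11f.png

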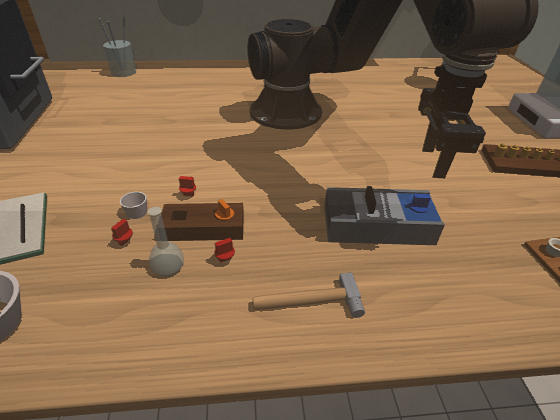

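Run:
```python
from h import *
c=cam('wrist')
W=lambda x,y:(200+x/5-.4,130+y/5-.4)
P=np.array([plane(c,*W(x,y),92)[:2] for x,y in [(377,320),(437,320),(433,493),(379,493)]])
d=(P[0]+P[1]-P[2]-P[3])/2; ba=np.degrees(np.arctan2(d[1],d[0]))
E=[plane(c,*W(x,y),60)[:2] for x,y in [(145,197),(635,168)]]; e=E[1]-E[0]; G=[plane(c,*W(x,y),60)[:2] for x,y in [(183,555),(636,531)]]; g=G[1]-G[0]
print("bar yaw",ba,"len",np.linalg.norm(d),"end line",np.degrees(np.arctan2(e[1],e[0])),"seam",np.degrees(np.arctan2(g[1],g[0])),np.linalg.norm(e))
F=[plane(c,*W(x,y),64)[:2] for x,y in [(302,368),(509,368),(405,267)]]; print("flange dia",np.linalg.norm(F[0]-F[1]),"cen",(F[0]+F[1])/2)
lx=e/np.linalg.norm(e); ly=np.array([-lx[1],lx[0]]); m=(F[0]+F[1])/2-(E[0]+E[1])/2; print("flange rel cover end mid (x,y):",m@lx,m@ly)
```

```text
bar yaw 79.81392966204749 len 32.638135224972785 end line -6.501686459479322 seam -6.694301718538392 96.57230553213714
flange dia 41.499647511481434 cen [598.35742393 232.51527859]
flange rel cover end mid (x,y): 0.9861995375966305 -36.716923248490545
```

The stud stands flat and turned. Its bar is at 79.8° against the locker's long axis at about 83.5°, so it is 94° clockwise, within the stop's play. The flange is centred 37 mm from the cover end. Handing in.

```bash
python3 -c "
from cell import env
print(env.job_done()); print(env.state()['t'])"
```

```text
the job is handed in; nothing more can be done
None
the job is handed in; nothing more can be done
```

I shut the cover, put the blue stud in the slot, turned it clockwise to its stop and let go. The job was handed in at about 23 s of the 56 s allowed; no verdict was reported.

- **Cover:** I pushed the pull until it met the end stop, with about 31 N on the wrist. The pictures then showed the cover against the deck, with its blue end inside the locker.
- **Insertion:** The blade went in without any force. The flange met the cover at 16 N, at exactly the height worked out beforehand (TCP 259 mm).
- **Turn:** The stop was felt gradually between 92° and 96°. I overran to about 99° on the gripper with light force (under 5 N), then backed off to about 93° before opening. The last wrist picture puts the bar at about 94° clockwise, within the stated few degrees of play.
- **Final state:** The flange looks flat and sits about 1 mm off centre along the locker's x, within the play. The gripper is open, about 80 mm above the stud and touching nothing. The orange stud, cup, flask and hammer look unmoved in the last scene picture.
- **Disagreements:** The three cameras differed by up to about 4 mm on where the slot was (scene x 599.7, wrist x 595.4). I settled this by comparing stud and slot in the same picture, and the free insertion bore it out.

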